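Hold back the belt finisher's tensioner

TASK

I am about to fit a new belt on the bench finisher: first put its wheel key away, its eye over the upright storage post and lying flat on the wooden base, and let go of it. Then push the sprung tensioner arm back towards the drive wheel until it is fully past its ratchet click, and finish while still holding it there, because it springs back if let go. Leave the other things on the bench where they are.

Things in the scene. Friction and masses are not known exactly. Their poses are not given: they have to be found in the camera images.
- finisher: Bench belt finisher, bolted down, its belt off. Grey base plate 200 (x) x 240 (y) x 15 mm; origin at the centre of its underside, z up. Its +y half carries a gearbox and the drive wheel, its -y half the tensioner arm, which swings level about an upright pivot at x +70, y -50 mm. A square stop post, 12 x 12 mm, 50 mm above the bench, stands at x +15, y -24 mm and stops the arm.
- drive_wheel (a point): Centre of the top of the black drive wheel, 80 mm across, axis upright, 96 mm above the bench (its hub 99 mm). The gearbox under it is 80 x 80 mm, its top 55 mm above the bench.
- tensioner (a joint): Angle of the sprung tensioner arm, rad: 0 at rest, growing as its end is pushed towards the drive wheel (clockwise from above), 0.41 at the hard stop. The spring needs about 4 N at the thumb plate at rest, 9 N at the end, plus up to 5 N on the way to lift the ratchet pawl. The pawl is lifted from 0.11, passes the top of its tooth at 0.22 and is dropped again, the click complete, at 0.33. It does not lock: let go and the arm springs back to 0.
- pivot (a point): Point on the tensioner arm's upright pivot axis, 58 mm above the bench. Frame turns with the arm: -x runs along the arm to the thumb plate, +y is the way it is pushed. The arm is a steel bar 150 mm long, 18 mm wide, 36 to 48 mm above the bench; at rest it points from the pivot to the machine's -x side, turned 0.21 rad towards -y.
- idler_top (a point): Centre of the top of the aluminium idler wheel on the arm, 40 mm across, 92 mm above the bench (its hub 96 mm), 90 mm from the pivot.
- thumb_face (a point): Middle of the pushed face of the thumb plate, an upright steel plate at the arm's free end, 34 mm long (along the arm), 10 mm thick, from 36 to 96 mm above the bench. The point is 70 mm above the bench, 138 mm along the arm from the pivot, on the face that looks away from the drive wheel. Frame as for pivot: push along +y.
- key: Flat steel wheel key lying on the bench, 150 mm long, 12 mm thick, 110 to 225 g. Origin on the underside in the middle of the bar to grip, x along it, z up. Bar 14 mm wide, x -36 to +46 mm; round eye at x -55 mm (42 mm outside, 26 mm hole); head 28 x 34 mm at x +60 mm, with two 8 mm tall pins on top. It balances near x +10 mm.
- key_eye (a point): Centre of the hole of the key's eye, halfway through its thickness (6 mm above the underside).
- keystand: The key's storage post: a round dark wooden base 170 mm across and 12 mm thick, fixed to the bench, with an upright steel post 10 mm thick at its centre. Origin at the centre of the underside.
- post_tip (a point): Tip of the storage post, 57 mm above the bench; the topmost 7 mm taper. The key's eye passes over it and the key then lies flat on the wooden base, 12 mm above the bench, in any direction in which it does not come to lie on a neighbouring thing (it sticks out 45 mm past the base).
- hammer: Bystander: a small hammer lying flat, 240 mm long (its x), handle to -x, origin about its middle. Leave it alone.
- ringclamp: Bystander: a dark wooden ring clamp, a bar 130 mm long (its x) x 26 x 28 mm, origin under its middle. Leave it alone.
- mandrel: Bystander: a stubby steel ring mandrel standing on end, 160 mm tall, 32 mm across. Leave it alone.
- benchblock: Bystander: a flat square steel bench block, 75 x 75 x 22 mm. Leave it alone.
- casting: Bystander: a brass finger ring, 24 mm across, 7 mm high, lying on the bench block. Leave it alone.
- polishjar: Bystander: an amber glass jar, 64 mm across, 65 mm tall. Leave it alone.
- pumice: Bystander: a grey pumice stone, 50 x 38 x 25 mm. Leave it alone.
- file: Bystander: a file with a light wooden handle, about 265 mm long (its x), 24 mm thick, origin about its middle. Leave it alone.
Mind the look-alikes: they are no part of the job. What is shaped like the key but yellow is not meant. Of the things like the keystand, leave any that is green; of the rest the larger one is meant.

How it is judged:
By the outcome, as a careful person would: the job done as asked, in the order asked, and still so for the second after the job is handed in, while the arm keeps its last pose, push and grip.
It also fails if it takes over 58 s, if anything falls off the work surface, if the arm or the gripper's body presses on something with over 40 N, if the wrist force passes 120 N, or if a joint passes its speed limit or range.

ROBOT

A 6-joint arm with a two-finger parallel gripper is mounted at the origin on the work surface. World frame = base frame: x ahead of the robot, y to its left, z up, the work surface at z = 0. Lengths are in mm, angles in degrees, forces in N, time in s.
With the tool pointing down it reaches from about 300 to 825 mm from the base axis. Payload 5.4 kg.
Tool frame: the origin (TCP) lies between the finger pads; the fingertips stand 17 mm ahead of it and the grasp point (between the pads) lies 2 mm behind it; z points along the fingers, y is the line along which they close (so a half turn about z gives the same grasp; the last joint's range is limited). The gripper opens to 92 mm and grips with 3 to 60 N. Pads are 20 mm wide; open, the fingers measure 128 mm over their backs; the gripper's body (75 mm by 189 mm) begins 69 mm behind the grasp point.
Start: joints at [56.717, 9.076, 91.501, -0, 79.423, -12.038], TCP at [208.366, 535.901, 231.601] pointing down, gripper open.
Joint ranges: [-166.64, 166.64], [-54.1, 131.32], [10.49, 154.53], [-73.88, 253.88], [9.74, 151.15], [-171.62, 171.62]. Speed limits (degrees/s): [147.25, 147.25, 180, 180, 180, 180].

INTERFACE

Orientations are given as a 3x3 rotation matrix whose columns are the frame's x, y, z axes.
In Python, from rig import env, cams, hand_in gives the robot as it stands.
- The arm moves only by the tool send_rows, never from a script. Its arguments are lists of equal length, an entry for each row: "slide": the shift along the tool's x, y, z in m, a list of three; "turn": the turn, a rotation vector about the tool's x, y, z in rad, a list of three; "fingers": the opening in per cent of the stroke, from 0 (shut) to 100 (fully open). In form: {"slide": [[tx, ty, tz], ...], "turn": [[ax, ay, az], ...], "fingers": [fingers, ...]}. A call has 1 to 5 rows; each row is the pose to reach, as a shift and turn from the pose commanded when the call began, along the tool's axes at that moment; what a row does not reach only later rows make up. A row lasts 1/10 s, in which the tool goes at most 50 mm and 8.59 degrees, less where a joint would pass 70% of its speed; a pose out of reach is approached as far as the arm can. A call with a gripper value outside its range is refused whole. The fingers move at their own pace and stop on an object; the grip force is fixed at half the most. Time passes only in rows, so rows that repeat a pose let the fingers close. It gives the time, the measured TCP pose, the force, the opening and the grip force at its end, in the units of the state.
- env.get_state(): the state, without advancing time (a new reading comes with each control period).
- cams.camera(name): name is "scene" or "side" or "wrist"; returns a dict with "pixels" (400x640x3 uint8, red, green, blue), "depth" (400x640 float32, mm along the optical axis (not along the pixel's ray), 0 where there is no reading), "camera_matrix" (3x3 intrinsics, pixels), "xyz" and "rotation" of the camera in the world. Camera axes: x right, y down, z forward; pixel columns grow to the right and rows downward; lengths in mm; the calibration is good to about 2 mm. A picture is of the moment at which its call begins.
- hand_in(): hands the job in; it is judged then, once.
Trained networks look in the newest picture that a camera, given by its name, has taken for a name from the list of things; names that differ only in an ending like _2 or _b are one class to them, and where a whole thing is asked for, a point or a joint stands for the part that bears it (a point fixed in the world has none). Each returns a list of dicts, best first, with "score" (0 to 1); they miss things now and then, are a little off and sometimes report something else, mostly with a low value. They report only what shows in the picture. A call takes as long as a camera call. They do not tell look-alikes from the thing itself.
- cams.find_in(camera, target): "rect" ([left, top, width, height] in pixels, round what is visible of it).
- cams.spot_point(camera, target): "location" ([column, row] in pixels: a listed point, or the origin of a listed thing).
The state is a dict: "time_s": time; "joint_pos": joint angles; "qd": joint speeds; "tau": joint torques, N m; "eef_pos": TCP position; "orientation": TCP orientation; "wrist_force": force on the tool from outside, world axes, zero at the start; "ft_torque": the same for the moment, N m; "finger_gap": opening from 0.0 (shut) to 1.0 (fully open); "finger_force": force on a finger pad.
Only numpy, scipy, OpenCV 4.12 (cv2) and the standard library are available. Lean on these libraries where they do the work, as an engineer would, in place of code of your own. Each camera call takes 0.05 s, during which the arm holds its last target. There are 200 camera calls.

## Working session

There is one attempt and no reset: what is moved stays moved. The work goes in short steps, Python scripts to look and compute and a tool call to move; the robot and the scene stay as the last step left them, time stands still between calls to the robot, and variables do not carry over. Pictures are saved under pics/ and viewed, at most 10 in all, crops included, and the job is handed in when it is done.

Besides the shell and the picture viewer there is one more tool, called after "Emit:" as name(argument=value, ...), one argument or row to a line, values as JSON. send_rows: Moves the arm, as the interface text tells. Its arguments: {"type":"object","properties":{"slide":{"type":"array"},"turn":{"type":"array"},"fingers":{"type":"array"}},"required":["slide","turn","fingers"]}

```bash
ls; mkdir -p pics; cat > h.py <<'E'
import numpy as np, cv2
from rig import env, cams, hand_in
def snap(n):
    c=cams.camera(n); c['n']=n; return c
def save(c,f): cv2.imwrite('pics/'+f,c['pixels'][:,:,::-1])
def ray(c,p):
    K=np.array(c['camera_matrix']);R=np.array(c['rotation']);o=np.array(c['xyz']).ravel()
    return o,R@np.linalg.solve(K,[p[0],p[1],1])
def onz(c,p,z):
    o,d=ray(c,p); return o+d*(z-o[2])/d[2]
def dep(c,p):
    u,v=int(round(p[0])),int(round(p[1])); w=c['depth'][max(v-1,0):v+2,max(u-1,0):u+2]; w=w[w>0]
    o,d=ray(c,p); return o+d*np.median(w) if w.size else None
def cloud(c):
    K=np.array(c['camera_matrix']);R=np.array(c['rotation']);o=np.array(c['xyz']).ravel()
    v,u=np.mgrid[:400,:640]; P=np.stack([u,v,np.ones_like(u)],-1).reshape(-1,3)@np.linalg.inv(K).T
    return ((P*c['depth'].reshape(-1,1))@R.T+o).reshape(400,640,3)
def proj(c,X):
    q=np.array(c['camera_matrix'])@(np.array(c['rotation']).T@(np.array(X)-np.array(c['xyz']).ravel())); return q[:2]/q[2]
E
python3 - <<'E'
from h import *
np.set_printoptions(precision=1,suppress=True)
for n in ['scene','side']:
    c=snap(n); save(c,n+'0.png'); print(n,np.array(c['xyz']),np.array(c['rotation']).tolist())
    for t in ['key','key_eye','keystand','post_tip','finisher','drive_wheel','pivot','idler_top','thumb_face']:
        for r in cams.spot_point(n,t)[:3]:
            print(t,round(r['score'],2),np.array(r['location']),dep(c,r['location']))
print(env.get_state())
E
```

```text
pics
scene [1373.5  861.3 1274.7] [[-0.6541143345752296, 0.5409745264972156, -0.5286596248857275], [0.7562905197655291, 0.4794123596568003, -0.44518360158600245], [0.012612970149432742, -0.6910212377991086, -0.7227244024485387]]
key 0.74 [229.5 153.7] [ 505.1 -296.8    7.5]
key 0.56 [273.4 146.6] [ 377.6 -188.2   23. ]
key 0.46 [277.5 115.2] [ 216.5 -321.9   11.7]
key_eye 0.7 [279.  105.5] [ 158.5 -369.1    5.5]
key_eye 0.49 [214.4 126.8] [ 435.  -462.9    6.5]
key_eye 0.48 [242.3 147.9] [ 448.2 -287.2    5. ]
keystand 0.78 [461.3 267.4] [386.8 627.4   7.5]
keystand 0.63 [358.1 244.4] [529.  334.5  10.7]
keystand 0.6 [418.  215.9] [295.5 411.1   6.8]
post_tip 0.95 [467.8 251.5] [320.2 612.7   9.4]
post_tip 0.83 [420.8 205.1] [246.6 391.2   6.3]
post_tip 0.8 [362.6 226.4] [459.4 300.   10.5]
finisher 0.86 [268.8 203.2] [631.8  41.4  77.6]
finisher 0.5 [359.  228.2] [473.7 295.9  10.8]
drive_wheel 0.6 [282.  197.7] [599.3  70.6  98.5]
pivot 0.82 [239.1 194.9] [657.8 -74.1  56.7]
idler_top 0.67 [260.8 171.9] [554.6 -71.8  91. ]
thumb_face 0.83 [266.  170.6] [528.3 -73.9  77. ]
thumb_fac
[... 992 characters left out ...]
ve_wheel 0.59 [349.5 184. ] [583.2  61.2  99.6]
pivot 0.56 [399.1 203.9] [657.3 -70.3  59.3]
pivot 0.2 [428.1 289.6] [ 503.9 -293.4    6.3]
idler_top 0.63 [380.  212.2] [558.6 -73.8  97.7]
thumb_face 0.69 [374.3 227.6] [529.4 -82.   63.5]
{'time_s': 1.0, 'joint_pos': array([ 56.7,   9.1,  91.5,  -0. ,  79.4, -12. ]), 'qd': array([-0. , -0.1, -0.1, -0.1,  0. ,  0.1]), 'tau': array([  0. , -38.6, -32.2,   0.1,   0. ,  -0. ]), 'eef_pos': array([208.4, 535.9, 231.6]), 'orientation': array([[-0.9,  0.4, -0. ],
       [ 0.4,  0.9, -0. ],
       [-0. , -0. , -1. ]]), 'wrist_force': array([-0.2, -0.1, -0.2]), 'ft_torque': array([-0., -0., -0.]), 'finger_force': 0.0, 'finger_gap': 0.9968334342775876}
```

View pics/scene0.png

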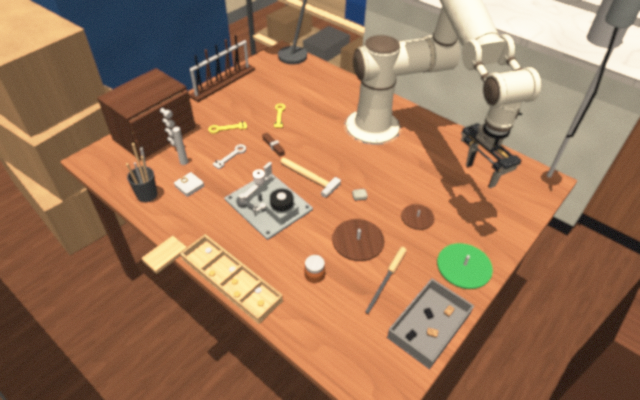

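View pics/side0.png

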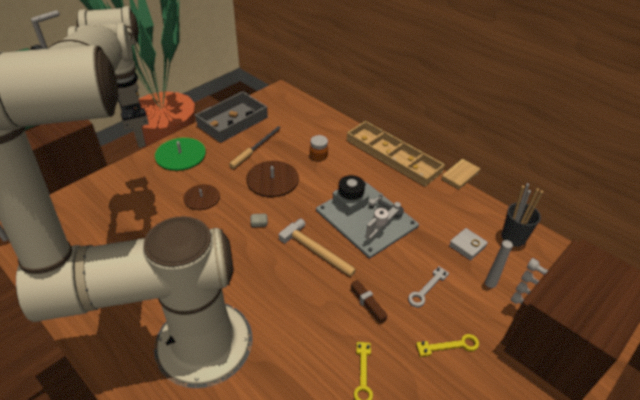

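The scene view shows the grey key at (229,155) (side view (428,287)). The look-alikes are yellow, at (227,127) and (280,115). The large brown stand is at (358,240); the small brown one at (418,216) and the green one at (465,265) are not meant. Next I measure the key and stand by segmentation.

```bash
python3 - <<'E'
from h import *
np.set_printoptions(precision=1,suppress=True)
cs={}
for n,(u0,v0,u1,v1),tip,st in [('scene',(205,138,255,175),(359,231),(325,215,390,265)),('side',(400,258,458,312),(272,167),(240,155,305,200))]:
    c=snap(n);cs[n]=c
    im=c['pixels'].astype(int); hsv=cv2.cvtColor(c['pixels'],cv2.COLOR_RGB2HSV)
    m=np.zeros((400,640),bool); m[v0:v1,u0:u1]=(hsv[v0:v1,u0:u1,1]<70)
    nn,l,s,_=cv2.connectedComponentsWithStats(m.astype(np.uint8)); k=1+s[1:,4].argmax(); m=l==k
    v,u=np.nonzero(m); X=np.array([onz(c,(a,b),9) for a,b in zip(u,v)])[:,:2]
    mu=X.mean(0); w,V=np.linalg.eigh(np.cov(X.T)); a=V[:,1]; t=(X-mu)@a
    print(n,len(u),'mean',mu,'axis',a,np.degrees(np.arctan2(a[1],a[0])),'ends',mu+a*t.min(),mu+a*t.max(),np.ptp(t))
    u0,v0,u1,v1=st
    m=np.zeros((400,640),np.uint8); m[v0:v1,u0:u1]=(hsv[v0:v1,u0:u1,2]<110)
    nn,l,s,_=cv2.connectedComponentsWithStats(m); k=1+s[1:,4].argmax()
    cn=max(cv2.findContours((l==k).astype(np.uint8),0,1)[0],key=len)
    Y=np.array([onz(c,p[0],10) for p in cn])[:,:2].astype(np.float32); (e,d,_)=cv2.fitEllipse(Y); print('stand',np.array(e),d)
    for t in ['key_eye','key','post_tip','keystand']:
        for r in cams.spot_point(n,t)[:4]:
            z={'key_eye':6,'key':0,'post_tip':57,'keystand':0}[t]
            print(t,round(r['score'],2),np.array(r['location']),onz(c,r['location'],z))
    x,y,w_,h_=(205,100,90,75) if n=='scene' else (350,240,130,160)
    cr=c['pixels'][y:y+h_,x:x+w_,::-1]; cv2.imwrite(f'pics/crop_{n}.png',cv2.resize(cr,None,fx=3.5,fy=3.5,interpolation=3))
E
```

```text
scene 194 mean [ 514.1 -286.3] axis [-1. -0.] -177.8593419790913 ends [ 587.6 -283.6] [ 437.4 -289.2] 150.32394656921076Traceback (most recent call last):
  File "<stdin>", line 14, in <module>
ValueError: attempt to get argmax of an empty sequence
```

```bash
python3 - <<'E'
from h import *
np.set_printoptions(precision=1,suppress=True)
for n,(u0,v0,u1,v1),st in [('scene',(205,138,255,175),(325,215,390,265)),('side',(400,258,458,312),(240,155,305,200))]:
    c=snap(n)
    hsv=cv2.cvtColor(c['pixels'],cv2.COLOR_RGB2HSV)
    m=np.zeros((400,640),bool); m[v0:v1,u0:u1]=(hsv[v0:v1,u0:u1,1]<70)
    nn,l,s,_=cv2.connectedComponentsWithStats(m.astype(np.uint8)); k=1+s[1:,4].argmax(); m=l==k
    v,u=np.nonzero(m); X=np.array([onz(c,(a,b),9) for a,b in zip(u,v)])[:,:2]
    mu=X.mean(0); w,V=np.linalg.eigh(np.cov(X.T)); a=V[:,1]; t=(X-mu)@a
    print(n,len(u),'mean',mu,np.degrees(np.arctan2(a[1],a[0])),'ends',mu+a*t.min(),mu+a*t.max(),np.ptp(t))
    u0,v0,u1,v1=st
    g=cv2.cvtColor(c['pixels'],cv2.COLOR_RGB2GRAY)[v0:v1,u0:u1]; th,b=cv2.threshold(g,0,1,cv2.THRESH_BINARY_INV+cv2.THRESH_OTSU)
    m=np.zeros((400,640),np.uint8); m[v0:v1,u0:u1]=b
    nn,l,s,_=cv2.connectedComponentsWithStats(m); k=1+s[1:,4].argmax()
    cn=max(cv2.findContours((l==k).astype(np.uint8),0,1)[0],key=len)
    Y=np.array([onz(c,p[0],10) for p in cn])[:,:2].astype(np.float32); (e,d,_)=cv2.fitEllipse(Y); print('stand',th,np.array(e),d)
    for t in ['key_eye','key','post_tip','keystand']:
        for r in cams.spot_point(n,t)[:4]:
            z={'key_eye':6,'key':0,'post_tip':57,'keystand':0}[t]
            print(t,round(r['score'],2),np.array(r['location']),onz(c,r['location'],z))
    x,y,w_,h_=(205,100,90,75) if n=='scene' else (350,240,130,160)
    cr=c['pixels'][y:y+h_,x:x+w_,::-1]; cv2.imwrite(f'pics/crop_{n}.png',cv2.resize(cr,None,fx=3.5,fy=3.5,interpolation=3))
E
```

```text
scene 197 mean [ 513.8 -286.4] -177.6567740637924 ends [ 587.6 -283.4] [ 437.4 -289.6] 150.33523854380982
stand 131.0 [511.6 320.6] (166.32293701171875, 172.46839904785156)
key_eye 0.67 [242.2 149.9] [ 457.1 -278.1    6. ]
key_eye 0.52 [278.4 108.2] [ 174.2 -357.5    6. ]
key_eye 0.46 [213.  129.4] [ 449.3 -455.1    6. ]
key 0.75 [226.4 157.6] [ 522.7 -296.     0. ]
key 0.6 [277. 114.] [ 201.3 -340.     0. ]
key 0.44 [228.4 129.1] [ 402.6 -416.7    0. ]
post_tip 0.81 [360.8 225.1] [492.5 313.1  57. ]
post_tip 0.74 [420.6 207.5] [301.2 415.3  57. ]
post_tip 0.7 [471.9 252.6] [355.2 633.5  57. ]
keystand 0.9 [466.2 265.7] [365.1 634.3   0. ]
keystand 0.57 [414.4 217.4] [303.6 403.2   0. ]
side 382 mean [ 509.9 -288. ] -177.86511401226323 ends [ 586.4 -285.1] [ 434.  -290.8] 152.52025521120905
stand 77.0 [503.2 315. ] (168.098876953125, 176.2861328125)
key_eye 0.71 [416.8 301.9] [ 451.7 -295.4    6. ]
key_eye 0.67 [362.4 393.2] [ 168.3 -354.7    6. ]
key_eye 0.65 [465.5 339.3] [ 447.6 -443.5    6. ]
key_eye 0.63 [475.7 241.4] [ 740.4 -291.1    6. ]
key 0.87 [362.2 372.7] [ 207.6 -321.     0. ]
key 0.77 [448.9 346.5] [ 406.5 -424.8    0. ]
key 0.58 [424.1 290. ] [ 499.9 -284.8    0. ]
post_tip 0.96 [178.6 143. ] [367.3 620.2  57. ]
post_tip 0.94 [274.4 163.6] [521.9 321.4  57. ]
post_tip 0.72 [200.  192.3] [275.2 377.9  57. ]
post_tip 0.56 [259.3 219.7] [326.3 169.4  57. ]
keystand 0.76 [180.1 158.2] [358.6 615.6   0. ]
keystand 0.74 [372.7 227.1] [577.5 -44.1   0. ]
keystand 0.59 [270.  179.1] [503.6 325.6   0. ]
keystand 0.59 [203.4 197.1] [300.2 407.7   0. ]
```

View pics/crop_side.png

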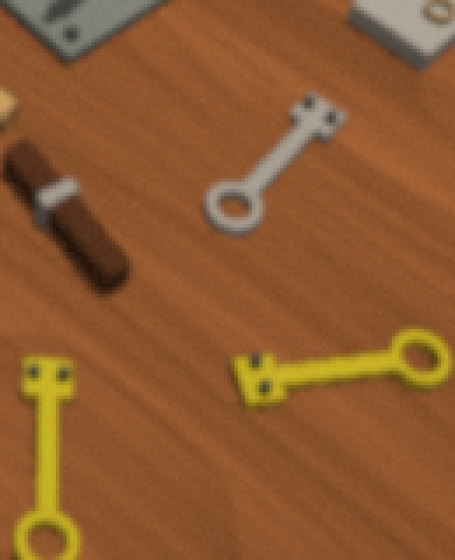

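The crop confirms the grey key: eye near (457,-288), bar along world +x at about 2°. The yellow ones are decoys. I move above it for a close look.

Emit:
send_rows(
  slide=[
    [-0.029,-0.033,0],
    [-0.058,-0.066,0],
    [-0.087,-0.099,0],
    [-0.116,-0.132,0],
    [-0.145,-0.165,0],
  ],
  turn=[
    [0,0,0],
    [0,0,0],
    [0,0,0],
    [0,0,0],
    [0,0,0],
  ],
  fingers=[100,100,100,100,100],
)

```text
time_s: 2.05
eef_pos: [283.9, 328.1, 231.7]
orientation: [[-0.932, 0.362, 0.001], [0.362, 0.932, 0.0], [-0.0, 0.0, -1.0]]
wrist_force: [0.9, -0.3, 0.1]
finger_gap: 1.001
finger_force: 0.0
```

Emit:
send_rows(
  slide=[
    [-0.029,-0.033,0],
    [-0.058,-0.066,0],
    [-0.087,-0.099,0],
    [-0.116,-0.132,0],
    [-0.145,-0.165,0],
  ],
  turn=[
    [0,0,0],
    [0,0,0],
    [0,0,0],
    [0,0,0],
    [0,0,0],
  ],
  fingers=[100,100,100,100,100],
)

```text
time_s: 2.55
eef_pos: [359.4, 121.6, 231.9]
orientation: [[-0.932, 0.362, 0.001], [0.362, 0.932, 0.0], [-0.001, 0.001, -1.0]]
wrist_force: [1.2, 0.4, 0.1]
finger_gap: 1.001
finger_force: 0.0
```

Emit:
send_rows(
  slide=[
    [-0.029,-0.033,0],
    [-0.058,-0.066,0],
    [-0.087,-0.099,0],
    [-0.116,-0.132,0],
    [-0.145,-0.165,0],
  ],
  turn=[
    [0,0,0],
    [0,0,0],
    [0,0,0],
    [0,0,0],
    [0,0,0],
  ],
  fingers=[100,100,100,100,100],
)

```text
time_s: 3.05
eef_pos: [434.8, -85.1, 231.9]
orientation: [[-0.932, 0.363, 0.001], [0.363, 0.932, -0.0], [-0.001, 0.0, -1.0]]
wrist_force: [0.7, 0.8, 0.4]
finger_gap: 0.997
finger_force: 0.0
```

Emit:
send_rows(
  slide=[
    [-0.029,-0.033,0],
    [-0.058,-0.066,0],
    [-0.087,-0.099,0],
    [-0.116,-0.132,0],
    [-0.145,-0.162,0],
  ],
  turn=[
    [0,0,-0.1],
    [0,0,-0.2],
    [0,0,-0.3],
    [0,0,-0.408],
    [0,0,-0.408],
  ],
  fingers=[100,100,100,100,100],
)

```text
time_s: 3.55
eef_pos: [511.2, -288.7, 231.5]
orientation: [[-0.999, -0.039, 0.0], [-0.039, 0.999, -0.0], [-0.0, -0.0, -1.0]]
wrist_force: [0.6, 0.7, -0.1]
finger_gap: 1.0
finger_force: 0.0
```

```bash
python3 - <<'E'
from h import *
np.set_printoptions(precision=2,suppress=True)
s=env.get_state(); print(s['time_s'],s['eef_pos'],s['orientation'],s['joint_pos'])
c=snap('wrist'); save(c,'w1.png'); print(c['xyz'],np.array(c['rotation']))
for t,z in [('key_eye',6),('key',0),('thumb_face',70),('pivot',58)]:
    for r in cams.spot_point('wrist',t)[:3]: print(t,round(r['score'],2),np.array(r['location']),onz(c,r['location'],z))
c=snap('scene')
for t in ['polishjar','pumice','file','hammer','ringclamp','mandrel','benchblock']:
    for r in cams.spot_point('scene',t)[:1]: print(t,round(r['score'],2),onz(c,r['location'],0))
E
```

```text
3.55 [ 511.19 -288.69  231.54] [[-1.   -0.04  0.  ]
 [-0.04  1.   -0.  ]
 [-0.   -0.   -1.  ]] [ -41.24   10.84   89.5    -0.     79.64 -133.46]
[ 435.48 -291.58  384.92] [[-0.04  0.96  0.27]
 [ 1.    0.04  0.01]
 [-0.    0.27 -0.96]]
key_eye 0.87 [178.6 126.5] [ 448.51 -462.57    6.  ]
key_eye 0.66 [314.4 143. ] [ 462.23 -291.38    6.  ]
key 0.71 [316.5 179.5] [ 510.51 -286.73    0.  ]
key 0.6 [211.3  92. ] [ 405.62 -421.28    0.  ]
thumb_face 0.95 [496.  204.5] [517.49 -85.44  70.  ]
pivot 0.27 [236.  266.1] [ 611.71 -382.51   58.  ]
polishjar 0.86 [698.38 305.85   0.  ]
pumice 0.5 [358.86 200.47   0.  ]
file 0.96 [575.18 472.28   0.  ]
hammer 0.76 [392.71  -3.56   0.  ]
ringclamp 0.69 [ 353.94 -217.51    0.  ]
mandrel 0.79 [ 626.34 -414.19    0.  ]
benchblock 0.77 [ 707.91 -291.4     0.  ]
```

View pics/w1.png

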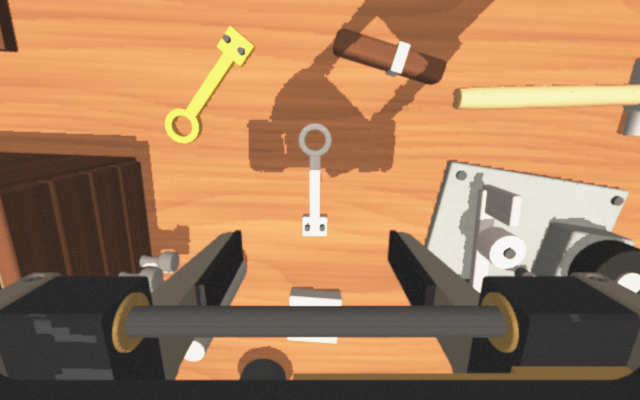

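The wrist view shows the grey key with its eye at (315,140) and head at (315,225), nearly parallel to tool x. Next I refine the grip and check the clearances around the stand.

```bash
python3 - <<'E'
from h import *
np.set_printoptions(precision=1,suppress=True)
c=snap('wrist'); hsv=cv2.cvtColor(c['pixels'],cv2.COLOR_RGB2HSV)
m=np.zeros((400,640),np.uint8); m[115:245,290:340]=hsv[115:245,290:340,1]<70
nn,l,s,_=cv2.connectedComponentsWithStats(m); m=l==1+s[1:,4].argmax(); print(m.sum())
v,u=np.nonzero(m); X=np.array([onz(c,(a,b),12) for a,b in zip(u,v)])[:,:2]
print('x ext',X[:,0].min(),X[:,0].max())
for a,b in [(435,482),(485,505),(505,530),(530,550),(560,590)]:
    k=(X[:,0]>a)&(X[:,0]<b); print(a,b,X[k].mean(0),X[k,1].min(),X[k,1].max())
c=snap('scene'); P=cloud(c); 
for nm,box in [('jar',(600,780,220,380,30,80)),('file',(430,760,390,560,6,40)),('pumice',(320,440,130,260,10,40)),('any near stand',(380,660,210,420,14,90))]:
    k=(P[...,0]>box[0])&(P[...,0]<box[1])&(P[...,1]>box[2])&(P[...,1]<box[3])&(P[...,2]>box[4])&(P[...,2]<box[5]); Q=P[k]
    if len(Q): print(nm,len(Q),np.percentile(Q,[2,50,98],axis=0))
E
```

```text
1679
x ext 437.38502039214427 585.8911764157577
435 482 [ 459.2 -291.3] -311.9674939197556 -270.5949683317835
485 505 [ 495.3 -289.8] -296.98724714234334 -282.51528556594855
505 530 [ 517.1 -289.2] -295.4544896541293 -282.3552403226118
530 550 [ 539.9 -288.4] -294.657243734959 -282.0390320603887
560 590 [ 572.9 -287.3] -304.4576794923128 -269.8891678784744
jar 385 [[681.5 275.9  31. ]
 [712.8 306.3  60.8]
 [735.2 329.4  68.1]]
file 496 [[455.5 390.9   6.8]
 [539.8 469.7  14.9]
 [706.1 503.1  24.9]]
pumice 133 [[333.1 182.3  10.5]
 [358.2 207.1  21.4]
 [378.4 228.1  28.6]]
any near stand 207 [[445.1 244.9  14. ]
 [515.  318.3  15.2]
 [592.2 397.4  48.2]]
```

Emit:
send_rows(
  slide=[
    [-0.009,-0.0005,0.045],
    [-0.009,-0.0005,0.09],
    [-0.009,-0.0005,0.135],
    [-0.009,-0.0005,0.17],
    [-0.009,-0.0005,0.19],
  ],
  turn=[
    [0,0,0],
    [0,0,0],
    [0,0,0],
    [0,0,0],
    [0,0,0],
  ],
  fingers=[100,100,80,60,60],
)

```text
time_s: 4.8
eef_pos: [518.0, -285.2, 37.9]
orientation: [[-0.999, -0.037, -0.004], [-0.037, 0.999, 0.003], [0.004, 0.004, -1.0]]
wrist_force: [-0.3, 1.1, -0.3]
finger_gap: 0.758
finger_force: 0.0
```

Emit:
send_rows(
  slide=[
    [0,0,0.01],
    [0,0,0.02],
    [0,0,0.0225],
    [0,0,0.0225],
    [0,0,0.0225],
  ],
  turn=[
    [0,0,0],
    [0,0,0],
    [0,0,0],
    [0,0,0],
    [0,0,0],
  ],
  fingers=[60,60,60,5,5],
)

```text
time_s: 5.3
eef_pos: [520.7, -287.4, 20.4]
orientation: [[-0.999, -0.037, 0.002], [-0.037, 0.999, -0.001], [-0.002, -0.002, -1.0]]
wrist_force: [0.9, -1.6, 0.8]
finger_gap: 0.45
finger_force: 0.0
```

Emit:
send_rows(
  slide=[
    [0,0,0],
    [0,0,0],
    [0,0,0],
    [0,0,0],
    [0,0,0],
  ],
  turn=[
    [0,0,0],
    [0,0,0],
    [0,0,0],
    [0,0,0],
    [0,0,0],
  ],
  fingers=[5,5,5,5,5],
)

```text
time_s: 5.8
eef_pos: [520.1, -287.1, 19.5]
orientation: [[-0.999, -0.037, 0.0], [-0.037, 0.999, -0.001], [-0.0, -0.001, -1.0]]
wrist_force: [-0.4, -0.7, 2.8]
finger_gap: 0.147
finger_force: 30.0
```

Emit:
send_rows(
  slide=[
    [0,0,-0.03],
    [0,0,-0.075],
    [0,0,-0.12],
    [0,0,-0.16],
    [0,0,-0.16],
  ],
  turn=[
    [0,0,0],
    [0,0,0],
    [0,0,0],
    [0,0,0],
    [0,0,0],
  ],
  fingers=[5,5,5,5,5],
)

```text
time_s: 6.3
eef_pos: [522.9, -289.2, 186.2]
orientation: [[-0.999, -0.037, 0.009], [-0.037, 0.999, -0.008], [-0.009, -0.008, -1.0]]
wrist_force: [0.9, -0.5, 0.1]
finger_gap: 0.149
finger_force: 30.0
```

Emit:
send_rows(
  slide=[
    [-0.005,0.035,0],
    [-0.009,0.075,0],
    [-0.014,0.115,0],
    [-0.019,0.155,0],
    [-0.024,0.195,0],
  ],
  turn=[
    [0,0,0],
    [0,0,0],
    [0,0,0],
    [0,0,0],
    [0,0,0],
  ],
  fingers=[5,5,5,5,5],
)

```text
time_s: 6.8
eef_pos: [535.6, -89.0, 177.4]
orientation: [[-0.999, -0.037, -0.002], [-0.037, 0.999, 0.001], [0.002, 0.001, -1.0]]
wrist_force: [1.2, -0.7, -1.2]
finger_gap: 0.146
finger_force: 30.0
```

Emit:
send_rows(
  slide=[
    [-0.005,0.04,0],
    [-0.01,0.08,0],
    [-0.014,0.12,0],
    [-0.019,0.16,0],
    [-0.024,0.2,0],
  ],
  turn=[
    [0,0,0],
    [0,0,0],
    [0,0,0],
    [0,0,0],
    [0,0,0],
  ],
  fingers=[5,5,5,5,5],
)

```text
time_s: 7.3
eef_pos: [552.0, 111.4, 177.4]
orientation: [[-0.999, -0.037, -0.003], [-0.037, 0.999, 0.0], [0.003, 0.0, -1.0]]
wrist_force: [-0.3, -0.6, -2.1]
finger_gap: 0.149
finger_force: 30.0
```

Emit:
send_rows(
  slide=[
    [-0.005,0.04,0],
    [-0.01,0.08,0],
    [-0.015,0.12,0],
    [-0.02,0.16,0],
    [-0.024,0.209,0],
  ],
  turn=[
    [0,0,0],
    [0,0,0],
    [0,0,0],
    [0,0,0],
    [0,0,0],
  ],
  fingers=[5,5,5,5,5],
)

```text
time_s: 7.8
eef_pos: [568.6, 320.2, 177.1]
orientation: [[-0.999, -0.036, -0.003], [-0.036, 0.999, -0.001], [0.003, -0.001, -1.0]]
wrist_force: [1.2, -0.5, 0.5]
finger_gap: 0.149
finger_force: 30.0
```

Emit:
send_rows(
  slide=[
    [0,0,0],
    [0,0,0],
    [0,0,0],
  ],
  turn=[
    [0,0,0],
    [0,0,0],
    [0,0,0],
  ],
  fingers=[5,5,5],
)

```text
time_s: 8.1
eef_pos: [568.9, 318.4, 177.8]
orientation: [[-0.999, -0.036, -0.002], [-0.036, 0.999, -0.001], [0.002, -0.001, -1.0]]
wrist_force: [0.6, 0.5, -1.2]
finger_gap: 0.148
finger_force: 30.0
```

```bash
python3 - <<'E'
from h import *
np.set_printoptions(precision=2,suppress=True)
s=env.get_state(); print(s['time_s'],s['eef_pos'],s['orientation'],s['joint_pos'],s['wrist_force'],s['finger_gap'])
p=s['eef_pos']
c=snap('wrist'); save(c,'w2.png'); print(c['xyz'])
for t,z in [('key_eye',p[2]-14),('post_tip',57),('keystand',0)]:
    for r in cams.spot_point('wrist',t)[:3]: print(t,round(r['score'],2),np.array(r['location']),onz(c,r['location'],z))
for n in ['scene','side']:
  c=snap(n)
  for r in cams.spot_point(n,'post_tip')[:3]: print(n,round(r['score'],2),np.array(r['location']),onz(c,r['location'],57))
E
```

```text
8.1 [568.91 318.39 177.84] [[-1.   -0.04 -0.  ]
 [-0.04  1.   -0.  ]
 [ 0.   -0.   -1.  ]] [ 18.65  22.73  81.15  -0.03  76.25 -73.44] [ 0.64  0.48 -1.21] 0.14810380326810113
[493.51 315.83 331.37]
post_tip 0.68 [315.1 138.6] [508.32 316.15  57.  ]
keystand 0.76 [318.6 141.4] [514.3  320.23   0.  ]
keystand 0.75 [635.1   6.6] [371.65 628.94   0.  ]
scene 0.87 [468.7 253.4] [364.4  627.63  57.  ]
scene 0.81 [361.2 226.7] [496.98 318.05  57.  ]
scene 0.81 [418.4 207.8] [307.17 410.56  57.  ]
side 0.98 [275.5 162.8] [527.09 321.85  57.  ]
side 0.7 [201.7 188.4] [288.99 388.18  57.  ]
side 0.59 [176.9 141. ] [369.49 633.07  57.  ]
```

View pics/w2.png

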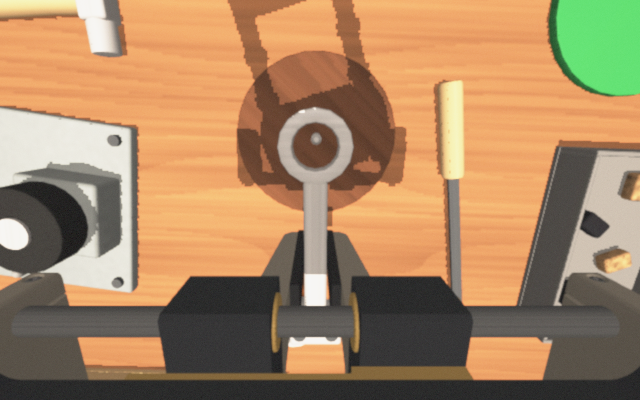

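The wrist view shows the eye ring centred at about (316,147) with the post tip at (316,138) inside the hole. I compute the remaining offset at tip depth.

```bash
python3 - <<'E'
from h import *
np.set_printoptions(precision=2,suppress=True)
c=snap('wrist'); g=cv2.cvtColor(c['pixels'],cv2.COLOR_RGB2GRAY)
D=c['depth']; m=((D>0)&(D<190)).astype(np.uint8); m[182:]=0; m[:,:270]=0;m[:,365:]=0
cn=sorted(cv2.findContours(m,cv2.RETR_CCOMP,1)[0],key=len)[-2:]
for q in cn:
    q=q[:,0]; 
    if len(q)>120: q=q[q[:,1]<172]
    Y=np.array([onz(c,p,170) for p in q])[:,:2].astype(np.float32); print(len(q),q.mean(0),cv2.fitEllipse(Y))
w=g[120:165,295:337]; 
t=m[120:165,295:337]==0
v,u=np.nonzero(t&(w>np.percentile(w[t],94))); print('tip px',u.mean()+295,v.mean()+120,len(u)); print(onz(c,(u.mean()+295,v.mean()+120),57), np.median(cloud(c)[v+120,u+295],0))
E
```

```text
131 [314.34 145.63] ((506.92291259765625, 316.44488525390625), (24.921184539794922, 24.997074127197266), 104.54460144042969)
160 [314.44 133.73] ((507.4964294433594, 316.4586486816406), (40.85554122924805, 40.946895599365234), 177.89990234375)
tip px 314.65555555555557 137.67777777777778 90
[508.47 316.49  57.  ] [508.06 316.74  54.1 ]
```

Aligned to within about 1 mm, against 8 mm of clearance. Lowering.

Emit:
send_rows(
  slide=[
    [-0.001,0,0.03],
    [-0.001,0,0.06],
    [-0.001,0,0.08],
    [-0.001,0,0.08],
    [-0.001,0,0.08],
  ],
  turn=[
    [0,0,0],
    [0,0,0],
    [0,0,0],
    [0,0,0],
    [0,0,0],
  ],
  fingers=[5,5,5,5,5],
)

```text
time_s: 9.05
eef_pos: [570.5, 319.5, 99.6]
orientation: [[-0.999, -0.037, 0.0], [-0.037, 0.999, 0.0], [-0.0, 0.0, -1.0]]
wrist_force: [0.7, -0.4, 0.1]
finger_gap: 0.148
finger_force: 30.0
```

Emit:
send_rows(
  slide=[
    [0,0,0.015],
    [0,0,0.03],
    [0,0,0.045],
    [0,0,0.055],
    [0,0,0.06],
  ],
  turn=[
    [0,0,0],
    [0,0,0],
    [0,0,0],
    [0,0,0],
    [0,0,0],
  ],
  fingers=[5,5,5,5,5],
)

```text
time_s: 9.55
eef_pos: [569.2, 319.1, 36.9]
orientation: [[-0.999, -0.037, -0.003], [-0.037, 0.999, -0.001], [0.003, -0.001, -1.0]]
wrist_force: [0.1, 0.4, -1.2]
finger_gap: 0.147
finger_force: 30.0
```

Emit:
send_rows(
  slide=[
    [0,0,0.002],
    [0,0,0.004],
    [0,0,0.005],
    [0,0,0.005],
    [0,0,0.005],
  ],
  turn=[
    [0,0,0],
    [0,0,0],
    [0,0,0],
    [0,0,0],
    [0,0,0],
  ],
  fingers=[5,5,5,5,5],
)

```text
time_s: 10.05
eef_pos: [570.6, 319.6, 34.5]
orientation: [[-0.999, -0.037, 0.001], [-0.037, 0.999, 0.0], [-0.001, 0.0, -1.0]]
wrist_force: [-0.5, -0.3, -0.7]
finger_gap: 0.147
finger_force: 30.0
```

Emit:
send_rows(
  slide=[
    [0,0,0.001],
    [0,0,0.002],
    [0,0,0.003],
    [0,0,0.003],
    [0,0,0.003],
  ],
  turn=[
    [0,0,0],
    [0,0,0],
    [0,0,0],
    [0,0,0],
    [0,0,0],
  ],
  fingers=[5,5,5,5,5],
)

```text
time_s: 10.55
eef_pos: [570.4, 319.5, 31.5]
orientation: [[-0.999, -0.037, 0.0], [-0.037, 0.999, -0.0], [-0.0, -0.0, -1.0]]
wrist_force: [-1.8, -0.7, 3.7]
finger_gap: 0.149
finger_force: 30.0
```

Emit:
send_rows(
  slide=[
    [0,0,0],
    [0,0,0],
    [0,0,0],
    [0,0,0],
    [0,0,0],
  ],
  turn=[
    [0,0,0],
    [0,0,0],
    [0,0,0],
    [0,0,0],
    [0,0,0],
  ],
  fingers=[25,45,60,60,60],
)

```text
time_s: 11.05
eef_pos: [570.3, 319.5, 31.0]
orientation: [[-0.999, -0.037, -0.0], [-0.037, 0.999, -0.0], [0.0, -0.0, -1.0]]
wrist_force: [-0.2, 0.3, 0.5]
finger_gap: 0.556
finger_force: 0.0
```

Emit:
send_rows(
  slide=[
    [0,0,-0.02],
    [0,0,-0.06],
    [0,0,-0.1],
    [0,0,-0.14],
    [0,0,-0.16],
  ],
  turn=[
    [0,0,0],
    [0,0,0],
    [0,0,0],
    [0,0,0],
    [0,0,0],
  ],
  fingers=[60,60,60,60,60],
)

```text
time_s: 11.55
eef_pos: [572.1, 320.2, 195.9]
orientation: [[-0.999, -0.037, 0.006], [-0.037, 0.999, 0.002], [-0.006, 0.002, -1.0]]
wrist_force: [0.4, 0.3, 1.4]
finger_gap: 0.601
finger_force: 0.0
```

```bash
python3 - <<'E'
from h import *
np.set_printoptions(precision=2,suppress=True)
s=env.get_state(); print(s['time_s'],s['eef_pos'],s['joint_pos'],s['wrist_force'])
c=snap('wrist'); save(c,'w3.png')
P=cloud(c)
for t,z in [('key_eye',18),('key',12),('post_tip',57)]:
    for r in cams.spot_point('wrist',t)[:2]: print(t,round(r['score'],2),np.array(r['location']),onz(c,r['location'],z))
k=(abs(P[...,1]-318)<5)
for x in range(490,645,15):
    q=P[k&(abs(P[...,0]-x)<4)&(P[...,2]<50)]; print(x,np.median(q[:,2]) if len(q) else None,end='; ')
for n in ['scene','side']:
  c=snap(n)
  for t,z in [('thumb_face',70),('pivot',58),('idler_top',92),('drive_wheel',96)]:
   for r in cams.spot_point(n,t)[:1]: print(n,t,round(r['score'],2),np.array(r['location']),onz(c,r['location'],z))
E
```

```text
11.55 [572.11 320.16 195.95] [ 18.69  22.03  79.95   0.    77.64 -73.44] [0.43 0.31 1.35]
key_eye 0.63 [314.2 133. ] [510.   317.31  18.  ]
key 0.86 [316.7 175.8] [558.84 322.01  12.  ]
post_tip 0.67 [315.2 132.7] [507.96 318.24  57.  ]
490 23.835427833641575; 505 12.72828340469124; 520 14.097217791546342; 535 24.641395740782684; 550 24.393080505018304; 565 24.2922181359815; 580 24.128557297040857; 595 24.105489404049308; 610 24.456784221348414; 625 24.654317794165053; 640 23.880741459045197; scene thumb_face 0.7 [265.6 168.7] [517.46 -87.25  70.  ]
scene pivot 0.71 [239.5 194.9] [657.73 -72.09  58.  ]
scene idler_top 0.83 [259.8 168.7] [546.31 -84.81  92.  ]
scene drive_wheel 0.8 [281.4 197.5] [598.27  66.9   96.  ]
side thumb_face 0.77 [371.8 228.9] [515.61 -83.67  70.  ]
side pivot 0.9 [397.2 202. ] [660.82 -60.8   58.  ]
side idler_top 0.55 [382.1 211.6] [569.38 -73.3   92.  ]
side drive_wheel 0.96 [350.9 186. ] [582.82  55.07  96.  ]
```

View pics/w3.png

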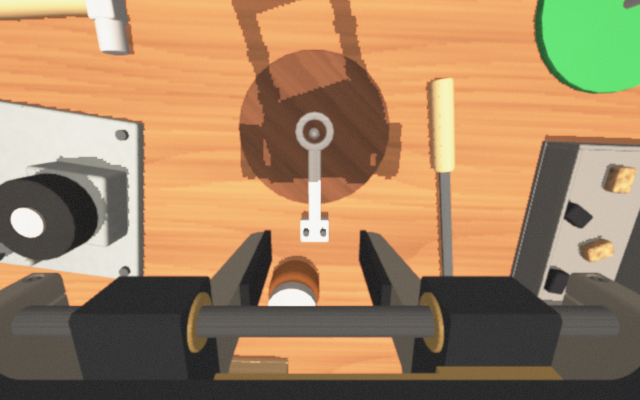

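The key lies flat on the base with its eye around the post: depth puts its top at z ≈ 24, and the eye is at (314,133). Now I close the fingers and go over to the tensioner.

Emit:
send_rows(
  slide=[
    [0.002,-0.04,-0.036],
    [0.003,-0.08,-0.036],
    [0.005,-0.125,-0.036],
    [0.006,-0.17,-0.036],
    [0.008,-0.21,-0.036],
  ],
  turn=[
    [0,0,0],
    [0,0,0],
    [0,0,0],
    [0,0,0],
    [0,0,0],
  ],
  fingers=[60,30,0,0,0],
)

```text
time_s: 12.75
eef_pos: [570.1, 107.4, 227.4]
orientation: [[-0.999, -0.037, 0.001], [-0.037, 0.999, -0.0], [-0.001, -0.0, -1.0]]
wrist_force: [-0.2, -0.3, -0.1]
finger_gap: 0.273
finger_force: 0.0
```

Emit:
send_rows(
  slide=[
    [0.002,-0.045,0],
    [0.003,-0.09,0],
    [0.005,-0.135,0],
    [0.006,-0.18,0],
    [0.008,-0.225,0],
  ],
  turn=[
    [0,0,-0.04],
    [0,0,-0.08],
    [0,0,-0.09],
    [0,0,-0.09],
    [0,0,-0.09],
  ],
  fingers=[0,0,0,0,0],
)

```text
time_s: 13.25
eef_pos: [570.4, -117.6, 227.3]
orientation: [[-0.992, -0.127, 0.001], [-0.127, 0.992, -0.0], [-0.001, -0.0, -1.0]]
wrist_force: [0.9, -0.2, -0.2]
finger_gap: 0.007
finger_force: 0.0
```

Emit:
send_rows(
  slide=[
    [0,0,0],
    [0,0,0],
    [0,0,0],
  ],
  turn=[
    [0,0,0],
    [0,0,0],
    [0,0,0],
  ],
  fingers=[0,0,0],
)

```text
time_s: 13.55
eef_pos: [570.6, -114.7, 227.1]
orientation: [[-0.992, -0.128, -0.0], [-0.128, 0.992, 0.001], [0.0, 0.001, -1.0]]
wrist_force: [-0.3, 0.3, 1.1]
finger_gap: 0.003
finger_force: 0.0
```

```bash
python3 - <<'E'
from h import *
np.set_printoptions(precision=2,suppress=True)
s=env.get_state(); print(s['time_s'],s['eef_pos'],s['orientation'],s['joint_pos'],s['wrist_force'])
c=snap('wrist'); save(c,'w4.png'); P=cloud(c)
for t,z in [('thumb_face',70),('pivot',58),('idler_top',92),('drive_wheel',96)]:
    for r in cams.spot_point('wrist',t)[:2]: print(t,round(r['score'],2),np.array(r['location']),onz(c,r['location'],z))
k=(P[...,2]>90)&(P[...,2]<101)&(abs(P[...,0]-525)<50)&(abs(P[...,1]+80)<45)
nn,l,st,_=cv2.connectedComponentsWithStats(k.astype(np.uint8))
for i in range(1,nn):
    if st[i,4]>40:
        q=P[l==i][:,:2].astype(np.float32); print(st[i],cv2.minAreaRect(q),q.min(0),q.max(0),cv2.boxPoints(cv2.minAreaRect(q)))
E
```

```text
13.55 [ 570.57 -114.74  227.08] [[-0.99 -0.13 -0.  ]
 [-0.13  0.99  0.  ]
 [ 0.    0.   -1.  ]] [ -23.27   10.3    90.64    0.02   79.08 -120.61] [-0.34  0.31  1.07]
thumb_face 0.58 [347.1 148.2] [518.16 -87.41  70.  ]
pivot 0.9 [343.6 260.9] [652.89 -69.04  58.  ]
idler_top 0.82 [353.4 197.4] [564.68 -75.89  92.  ]
drive_wheel 0.6 [474.2 242.1] [595.41  57.15  96.  ]
drive_wheel 0.31 [610.2  32.3] [388.59 121.08  96.  ]
[350 133  14  36 379] ((517.6470336914062, -80.76038360595703), (33.62266540527344, 10.183709144592285), 5.292096138000488) [500.71 -87.09] [534.68 -74.83] [[500.44 -77.24]
 [501.38 -87.38]
 [534.86 -84.28]
 [533.92 -74.14]]
[334 179  38  30 887] ((560.54345703125, -76.53882598876953), (28.813016891479492, 38.10580825805664), 0.10535543411970139) [546.14 -95.58] [574.98 -57.48] [[546.1  -57.51]
 [546.17 -95.62]
 [574.98 -95.57]
 [574.91 -57.46]]
```

View pics/w4.png

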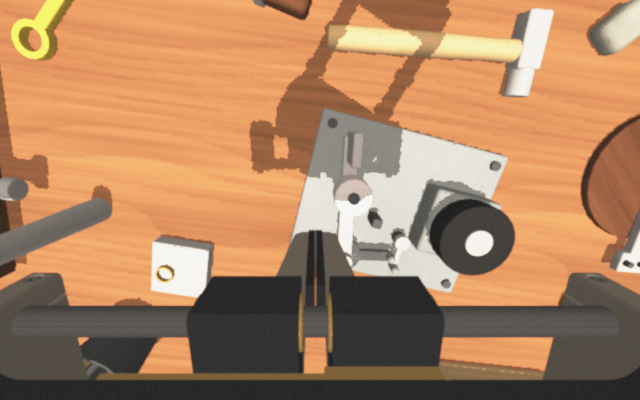

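The plate centre is at (518,-81) and the arm lies at 5.3°. In the picture the plate is at (353,150) and the idler at (353,197). I move behind the pushed face and lower.

Emit:
send_rows(
  slide=[
    [0.025,-0.007,0.01],
    [0.05,-0.013,0.03],
    [0.05,-0.013,0.07],
    [0.05,-0.013,0.11],
    [0.05,-0.013,0.14],
  ],
  turn=[
    [0,0,0.035],
    [0,0,0.035],
    [0,0,0.035],
    [0,0,0.035],
    [0,0,0.035],
  ],
  fingers=[0,0,0,0,0],
)

```text
time_s: 14.3
eef_pos: [521.6, -134.1, 85.0]
orientation: [[-0.996, -0.093, -0.002], [-0.093, 0.996, 0.001], [0.001, 0.001, -1.0]]
wrist_force: [-0.4, -0.9, 0.1]
finger_gap: 0.004
finger_force: 0.0
```

Emit:
send_rows(
  slide=[
    [0,0,0.014],
    [0,0,0.018],
    [0,0,0.018],
    [0,0,0.018],
    [0,0,0.018],
  ],
  turn=[
    [0,0,0],
    [0,0,0],
    [0,0,0],
    [0,0,0],
    [0,0,0],
  ],
  fingers=[0,0,0,0,0],
)

```text
time_s: 14.8
eef_pos: [523.9, -135.6, 70.9]
orientation: [[-0.996, -0.092, 0.003], [-0.092, 0.996, -0.002], [-0.003, -0.002, -1.0]]
wrist_force: [-0.5, 0.6, 0.6]
finger_gap: 0.003
finger_force: 0.0
```

Emit:
send_rows(
  slide=[
    [0,0.01,0],
    [0,0.018,0],
    [0,0.022,0],
    [0,0.025,0],
    [0,0.025,0],
  ],
  turn=[
    [0,0,0],
    [0,0,0],
    [0,0,0],
    [0,0,0],
    [0,0,0],
  ],
  fingers=[0,0,0,0,0],
)

```text
time_s: 15.3
eef_pos: [520.2, -109.6, 69.1]
orientation: [[-0.996, -0.093, -0.0], [-0.093, 0.996, 0.0], [0.0, 0.0, -1.0]]
wrist_force: [-0.8, 0.8, -0.0]
finger_gap: 0.009
finger_force: 0.0
```

Now I creep forward to find contact.

Emit:
send_rows(
  slide=[
    [0,0.002,0],
    [0,0.004,0],
    [0,0.006,0],
    [0,0.006,0],
    [0,0.006,0],
  ],
  turn=[
    [0,0,0],
    [0,0,0],
    [0,0,0],
    [0,0,0],
    [0,0,0],
  ],
  fingers=[0,0,0,0,0],
)

```text
time_s: 15.8
eef_pos: [519.8, -104.2, 69.1]
orientation: [[-0.996, -0.092, 0.0], [-0.092, 0.996, -0.0], [0.0, -0.0, -1.0]]
wrist_force: [-0.9, 0.3, 0.4]
finger_gap: 0.005
finger_force: 0.0
```

Emit:
send_rows(
  slide=[
    [0,0.001,0],
    [0,0.002,0],
    [0,0.003,0],
    [0,0.003,0],
    [0,0.003,0],
  ],
  turn=[
    [0,0,0],
    [0,0,0],
    [0,0,0],
    [0,0,0],
    [0,0,0],
  ],
  fingers=[0,0,0,0,0],
)

```text
time_s: 16.3
eef_pos: [519.5, -101.5, 69.1]
orientation: [[-0.996, -0.092, 0.0], [-0.092, 0.996, -0.001], [-0.0, -0.001, -1.0]]
wrist_force: [-0.0, -2.2, -0.7]
finger_gap: 0.002
finger_force: 1.2
```

Contact found at about y = -102. Now I push along the arc, turning with the arm.

Emit:
send_rows(
  slide=[
    [0.001,0.006,0],
    [0.0015,0.012,0],
    [0.002,0.018,0],
    [0.002,0.023,0],
    [0.002,0.028,0],
  ],
  turn=[
    [0,0,0.04],
    [0,0,0.08],
    [0,0,0.125],
    [0,0,0.16],
    [0,0,0.2],
  ],
  fingers=[0,0,0,0,0],
)

```text
time_s: 16.8
eef_pos: [515.3, -75.9, 69.3]
orientation: [[-0.994, 0.109, 0.001], [0.109, 0.994, -0.005], [-0.002, -0.005, -1.0]]
wrist_force: [0.8, -10.7, -3.8]
finger_gap: 0.002
finger_force: 5.2
```

Emit:
send_rows(
  slide=[
    [0.001,0.006,0],
    [0.0015,0.012,0],
    [0.0015,0.018,0],
    [0.0015,0.0235,0],
    [0.0015,0.0235,0],
  ],
  turn=[
    [0,0,0.04],
    [0,0,0.085],
    [0,0,0.13],
    [0,0,0.17],
    [0,0,0.17],
  ],
  fingers=[0,0,0,0,0],
)

```text
time_s: 17.3
eef_pos: [516.2, -51.2, 69.2]
orientation: [[-0.962, 0.274, 0.001], [0.274, 0.962, -0.003], [-0.001, -0.003, -1.0]]
wrist_force: [0.4, -8.7, -2.5]
finger_gap: 0.008
finger_force: 3.9
```

Emit:
send_rows(
  slide=[
    [0,0,0],
    [0,0,0],
    [0,0,0],
  ],
  turn=[
    [0,0,0],
    [0,0,0],
    [0,0,0],
  ],
  fingers=[0,0,0],
)

```text
time_s: 17.6
eef_pos: [516.1, -51.7, 69.2]
orientation: [[-0.962, 0.274, 0.0], [0.274, 0.962, -0.003], [-0.001, -0.003, -1.0]]
wrist_force: [-0.8, -8.8, -1.4]
finger_gap: 0.004
finger_force: 3.9
```

```bash
python3 - <<'E'
from h import *
np.set_printoptions(precision=2,suppress=True)
s=env.get_state(); print(s['time_s'],s['eef_pos'],s['wrist_force'],s['finger_force'])
for n in ['wrist','side','scene']:
  c=snap(n); P=cloud(c)
  if n=='wrist': save(c,'w5.png')
  k=(P[...,2]>89)&(P[...,2]<104)&(abs(P[...,0]-520)<70)&(abs(P[...,1]+50)<60)
  nn,l,st,_=cv2.connectedComponentsWithStats(k.astype(np.uint8))
  for i in range(1,nn):
    if st[i,4]>20:
        q=P[l==i][:,:2].astype(np.float32); print(n,st[i],cv2.minAreaRect(q))
  for t,z in [('thumb_face',70),('pivot',58),('idler_top',92),('key_eye',18)]:
    for r in cams.spot_point(n,t)[:1]: print(n,t,round(r['score'],2),onz(c,r['location'],z))
E
```

```text
17.6 [516.11 -51.69  69.19] [-0.77 -8.82 -1.41] 3.9152789663057774
wrist [ 278  244   91   32 1540] ((507.7095642089844, -44.891571044921875), (42.60230255126953, 13.670097351074219), 76.50909423828125)
wrist [318 338   8  32 164] ((562.5108032226562, -61.37247848510742), (3.8031387329101562, 19.160293579101562), 74.49024200439453)
wrist thumb_face 0.61 [521.02 -36.27  70.  ]
side [353 211  16  12  62] ((510.6666259765625, -43.968467712402344), (45.222347259521484, 21.584341049194336), 86.79476928710938)
side thumb_face 0.64 [512.75 -36.63  70.  ]
side pivot 0.74 [603.24 -16.47  58.  ]
side idler_top 0.74 [573.69 -38.62  92.  ]
side key_eye 0.88 [ 438.52 -454.19   18.  ]
scene [268 166   9  10  27] ((524.5782470703125, -44.79777526855469), (45.82749938964844, 15.598898887634277), 65.1275405883789)
scene [258 175  12   8  52] ((571.146484375, -42.11474609375), (34.738868713378906, 35.21668243408203), 64.56216430664062)
scene thumb_face 0.93 [524.09 -41.9   70.  ]
scene pivot 0.59 [653.71 -77.35  58.  ]
scene idler_top 0.65 [564.1  -39.18  92.  ]
scene key_eye 0.61 [ 450.2  -438.51   18.  ]
```

View pics/w5.png

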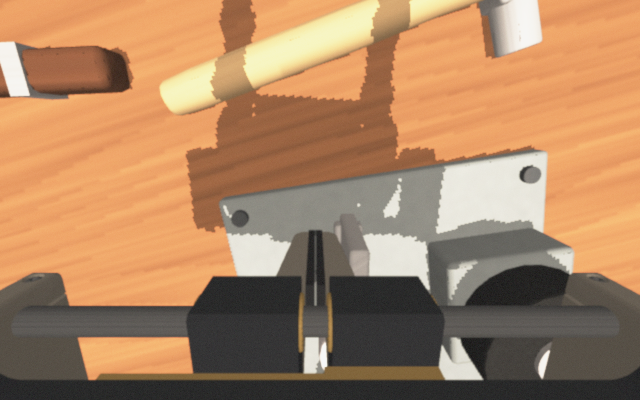

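The plate is held against the finger. TCP travel of 50.7 mm gives about 0.365 rad, and the force of about 9 N matches the spring with the pawl past its tooth. Handing in.

```bash
python3 -c "
from rig import hand_in; print(hand_in())"
```

```text
the job is handed in; nothing more can be done
None
```

The job is handed in: the key lies flat on the large brown stand with its eye over the post. The tensioner arm is held at an estimated 0.365 rad, past its click at 0.33 and short of the 0.41 stop, with the finger still pushing at about 9 N.

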